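# Pack the hi-fi service caddy and pull out its telescoping handle

### The job

Pack the service caddy: put the small wooden isolation foot, the mains plug and the steel spike foot into its tray, in any order, with the handle still down. Then take the crossbar of the telescoping handle across its middle so that your grip squeezes the release button in, pull it straight up past the first stop to the second stop (fully out), and finish while still holding it up there with the button squeezed. Leave the larger wooden foot and everything else on the bench where they are.

Things in the scene. Friction and masses are not known exactly. Their poses are not given: they have to be found in the camera images.
- caddy: Service caddy fixed to the bench, 210 x 200 mm. Origin at bench level under its centre; x towards the handle column, y along the tray. Open tray: outer 140 (x) x 200 (y) mm, centred at x = -30 mm, y = 0; walls 4 mm; inner floor 11 mm and rim 61 mm above the bench. Handle column at x = +80 mm, y = 0: 22 (x) x 44 (y) mm, top 115 mm above the bench.
- handle: Black crossbar of the telescoping handle, above the column: 26 mm thick (caddy x), 120 mm long (caddy y), 30 mm high. Origin at its centre, axes as the caddy's; 140 mm above the bench when down, 220 mm at the first stop, 300 mm at the second. Slides only straight up and down; latched (2 mm play) while the button is out. Let go, it latches there or at the stop below.
- release (a joint): Travel of the release button in m: 0 out, 0.005 fully in. Grey, 32 mm (caddy y) x 20 mm high, mid-length on the crossbar's +x face (caddy's x, away from the tray), 6 mm proud when out, 1 mm when in. A pad closing on it across the bar (32 mm wide there) presses it: 1.4 N to start, 5 N fully in; unlatches from 3 mm; springs out when let go.
- foot: Small wooden isolation foot, a disc 52 mm in diameter, 32 mm high, pale wood with a dark groove round its middle, standing upright. Origin at the centre of its underside, z up.
- plug: Black mains plug lying on the bench, body 46 (x) x 30 (y; 34 mm at the collar at the pin end) x 26 (z) mm, with brass pins 17 mm out towards +x and an 18 mm thick, 24 mm long round cable boot towards -x. Origin at the centre of the body's underside.
- spike: Steel spike foot standing with its point up: round collar 38 mm in diameter and 26 mm high, then a cone to a point 54 mm above the bench. Origin at the centre of its underside, z up.
- big_foot: Larger wooden foot, 74 mm in diameter, 40 mm high: not wanted, leave alone. Origin at the centre of its underside.
- can: Grey round transformer can, 68 mm in diameter, 49 mm high: leave alone. Origin at the centre of its underside.
- valve_a: Glass radio valve standing up, 46 mm in diameter, 104 mm high: leave alone. Origin at the centre of its underside.
- valve_b: A second such valve: leave alone. Origin at the centre of its underside.
- screwdriver: Screwdriver, 200 mm long, lying: leave alone. Origin under its middle.
- mug: White mug, 80 mm in diameter, 90 mm high: leave alone. Origin at the centre of its underside.
- tape: Roll of paper tape, 90 mm in diameter, 20 mm high, lying flat: leave alone. Origin at the centre of its underside.
- lower_tube (a joint): Rise of the handle's lower tube in m, 0 to 0.08. With the button held in, the bar and upper tube come out first, 80 mm against about 3.5 N (weight and friction): the first stop. Then the lower tube is drawn out too, against about 6 N more, another 80 mm: the second stop, a hard end.
Mind the look-alikes: they are no part of the job. Of the things shaped like the plug, the black one is meant. What is shaped like the foot but purple is not meant.

How it is judged:
By the outcome, as a careful person would: the job done as asked, in the order asked, and still so for the second after the job is handed in, while the arm keeps its last pose, push and grip.
It also fails if it takes over 72 s, if anything falls off the work surface, if the arm or the gripper's body presses on something with over 40 N, if the wrist force passes 120 N, or if a joint passes its speed limit or range.

### The arm

A 7-joint arm with a two-finger parallel gripper is mounted at the origin on the work surface. World frame = base frame: x ahead of the robot, y to its left, z up, the work surface at z = 0. Lengths are in m, angles in degrees, forces in N, time in s.
With the tool pointing down it reaches from about 0.4 to 0.85 m from the base axis. Payload 4.5 kg.
Tool frame: the origin (TCP) lies on the centre line of the jaws, within the pads' length; the fingertips stand manip.tip_extent ahead of it and the grasp point (between the pads) lies 2 mm behind it (manip.tip_extent is the distance from the TCP to the fingertips, in m); z points along the fingers, y is the direction in which the jaws open and shut (so a half turn about z gives the same grasp; the last joint's range is limited). The gripper opens to 85 mm and grips with 20 to 120 N. Pads are 22 mm wide; open, the fingers measure 114 mm over their backs; the gripper's body (76 mm by 85 mm) begins 54 mm behind the grasp point. The pads swing forward as they close: fully open they stand 13 mm farther back than shut.
Start: joints at [67.712, 39.483, -11.15, 89.685, 9.013, 51.709, -12.324], TCP at [0.256, -0.57, 0.248] pointing down, gripper open.
Joint ranges: [-172.22, 172.22], [-26.19, 119.32], [-84.43, 86.54], [7.71, 146.69], [-57.33, 237.33], [2.42, 119.75], [-152.13, 152.13]. Speed limits (degrees/s): [147.25, 147.25, 180, 180, 180, 180, 180].

### API

Orientations are given as [roll, pitch, yaw] about the fixed x, y, z axes, in that order (R = Rz(yaw) Ry(pitch) Rx(roll)).
In Python, from bench import manip gives the robot as it stands. The module is installed in compiled form; this text tells all that it offers.
- The arm moves only by the tool apply_moves, never from a script. Its argument "deltas" is a list of rows, each an object of numbers: "dx", "dy", "dz": the shift along the tool's x, y, z each as a share of 0.4 m, from -1 to 1; "wx", "wy", "wz": the turn, a rotation vector about the tool's x, y, z each as a share of 360 degrees, from -1 to 1; "gripper": the opening, from 0 (shut) to 1 (fully open). In form: [{"dx": .., "dy": .., "dz": .., "wx": .., "wy": .., "wz": .., "gripper": ..}, ...]. A call has 1 to 20 rows; each row shifts and turns the pose as measured when the row begins, along the tool's axes as they then stand; what a row does not reach is not made up. A row lasts 1/12 s, in which the tool goes at most 41.7 mm and 7.16 degrees, less where a joint would pass 70% of its speed; a pose out of reach is approached as far as the arm can. A call with a number of a shift or a turn outside -1 to 1 is refused whole. A call with a gripper value outside its range is refused whole. The fingers move at their own pace and stop on an object; "squeeze" is the grip in N (left out, the last holds). Time passes only in rows, so rows that do not move let the fingers close. It gives the time, the measured TCP pose, the force and the opening at its end, in the units of the state.
- manip.observe(): the state, without advancing time (a new reading comes with each control period).
- manip.grab_frame(name): name is "scene" or "top" or "wrist"; returns the picture (400x640x3 uint8, blue, green, red); there is no depth.
- manip.calibration(name): a dict with "fx", "fy", "cx", "cy" (pixels), "k1" (the pictures are not rectified: a ray, as slopes to the right and down, at radius r is drawn at 1 + k1 r^2 times it, then the intrinsics apply), "pose" (4x4, takes a point from camera to world coordinates); the wrist camera has in their place "tool_from_camera" (4x4, takes a point from camera to tool coordinates, whose origin is the TCP and whose axes are the flange's). Camera axes: x right, y up, looking along -z (the intrinsics and any distortion apply to the point x, -y, -z); pixel columns grow to the right and rows downward; lengths in m; the calibration is good to about 2 mm. A picture is of the moment at which its call begins: read the wrist's pose just before it. calibration takes no time and is no camera call.
- manip.job_done(): hands the job in, once; it reports no verdict.
Trained networks look in the newest picture that a camera, given by its name, has taken for a name from the list of things; names that differ only in an ending like _2 or _b are one class to them, and where a whole thing is asked for, a point or a joint stands for the part that bears it (a point fixed in the world has none). Each returns a list of dicts, best first, with "score" (0 to 1); they miss things now and then, are a little off and sometimes report something else, mostly with a low value. They report only what shows in the picture. A call takes as long as a camera call. They do not tell look-alikes from the thing itself.
- manip.look_for(query, camera): "extent" ([left, top, right, bottom] in pixels, round what is visible of it).
The state is a dict: "t": time; "joint_positions": joint angles; "joint_velocities": joint speeds; "joint_torque": joint torques, N m; "tool_pos": TCP position; "tool_rot": TCP orientation; "force": force on the tool from outside, world axes, zero at the start; "ft_torque": the same for the moment, N m; "opening": finger opening in m.
Only numpy, scipy, OpenCV 4.12 (cv2) and the standard library are available. Lean on these libraries where they do the work, as an engineer would, in place of code of your own. Each camera call takes 0.05 s, during which the arm holds its last target. There are 200 camera calls.

## Working session

There is one attempt and no reset: what is moved stays moved. The work goes in short steps, Python scripts to look and compute and a tool call to move; the robot and the scene stay as the last step left them, time stands still between calls to the robot, and variables do not carry over. Pictures are saved under pics/ and viewed, about 8 in all and at most 12, crops included, and the job is handed in when it is done.

Besides the shell and the picture viewer there is one more tool, called after "Emit:" as name(argument=value, ...), one argument or row to a line, values as JSON. apply_moves: Moves the arm, as the interface text tells. Shift numbers are shares of 0.4 m and turn numbers shares of 360 degrees, none past 1 either way. Its arguments: {"type":"object","properties":{"deltas":{"type":"array"},"squeeze":{"type":"number"}},"required":["deltas"]}

```bash
mkdir -p pics
cat > h.py <<'E'
import numpy as np, cv2
from bench import manip
from scipy.spatial.transform import Rotation as R
def campose(cam):
    c=manip.calibration(cam)
    if cam!='wrist': return c,np.array(c['pose'])
    s=manip.observe(); T=np.eye(4); T[:3,:3]=R.from_euler('xyz',s['tool_rot'],degrees=True).as_matrix(); T[:3,3]=s['tool_pos']
    return c,T@np.array(c['tool_from_camera'])
def ray(u,v,cam):
    c,P=campose(cam); x,y=(u-c['cx'])/c['fx'],(v-c['cy'])/c['fy']; rd=np.hypot(x,y); r=rd
    for _ in range(30): r=rd/(1+c['k1']*r*r)
    k=1+c['k1']*r*r
    return P[:3,3],P[:3,:3]@np.array([x/k,-y/k,-1])
def pt(u,v,z,cam):
    o,d=ray(u,v,cam); return o+d*(z-o[2])/d[2]
def proj(p,cam):
    c,P=campose(cam); q=P[:3,:3].T@(np.array(p)-P[:3,3]); x,y=q[0]/-q[2],-q[1]/-q[2]; k=1+c['k1']*(x*x+y*y)
    return np.array([c['fx']*x*k+c['cx'],c['fy']*y*k+c['cy']])
E
cat > a.py <<'E'
from h import *
s=manip.observe(); print({k:np.round(v,3) for k,v in s.items()}, manip.tip_extent)
for cam in ('top','scene'):
    cv2.imwrite(f'pics/{cam}0.png',manip.grab_frame(cam)); print(cam,np.round(manip.calibration(cam)['pose'],3).tolist(),manip.calibration(cam)['fx'])
    for n in 'caddy handle release foot plug spike'.split():
        for d in manip.look_for(n,cam)[:4]: print(cam,n,round(d['score'],2),np.round(d['extent']))
print(manip.calibration('wrist'))
E
python3 a.py
```

```text
{'t': np.float64(0.0), 'joint_positions': array([ 67.714,  39.534, -11.144,  89.748,   9.013,  51.709, -12.325]), 'joint_velocities': array([-0.075,  0.018, -0.008,  0.072,  0.013,  0.08 ,  0.04 ]), 'joint_torque': array([ 0.0000e+00, -5.3960e+01, -1.2660e+00, -1.5854e+01,  9.0000e-03,
        9.0000e-03,  0.0000e+00]), 'tool_pos': array([ 0.256, -0.569,  0.247]), 'tool_rot': array([-1.79891e+02,  9.00000e-03,  2.42270e+01]), 'force': array([-0.287, -0.112,  0.335]), 'ft_torque': array([-0.045,  0.034, -0.044]), 'opening': np.float64(0.086)} 0.017
top [[0.029, 0.983, -0.181, 0.402], [-1.0, 0.028, -0.011, -0.103], [-0.006, 0.181, 0.983, 1.097], [0.0, 0.0, 0.0, 1.0]] 461.5641300366915
top caddy 0.9 [119. 166. 227. 275.]
top handle 0.69 [141. 170. 194. 189.]
top release 0.37 [196. 116. 218. 139.]
top foot 0.78 [319. 237. 340. 257.]
top foot 0.6 [277. 236. 296. 256.]
top plug 0.78 [312. 187. 342. 212.]
top plug 0.76 [269. 152. 282. 187.]
top spike 0.63 [134. 169. 198. 189.]
top spike 0.54 [382. 278. 397. 297.]
scene [[0.502, -0.562, 0.657, 1.335], [0.865, 0.31, -0.396, -0.553], [0.019, 0
[... 243 characters left out ...]
0. 332. 207.]
scene plug 0.75 [357. 223. 377. 241.]
scene plug 0.64 [305. 218. 326. 242.]
scene spike 0.69 [235. 202. 250. 216.]
scene spike 0.51 [180. 229. 217. 256.]
scene spike 0.4 [262. 249. 291. 278.]
{'fx': 352.91695335402426, 'fy': 352.91695335402426, 'cx': 318.09275649556076, 'cy': 201.87692674301843, 'k1': 0.001235852698734485, 'tool_from_camera': array([[ 4.25289661e-04,  9.64142269e-01,  2.65385576e-01,
         6.76784547e-02],
       [ 9.99999782e-01, -5.44317039e-04,  3.74961963e-04,
        -1.24869549e-03],
       [ 5.05970569e-04,  2.65385359e-01, -9.64142290e-01,
        -1.25234070e-01],
       [ 0.00000000e+00,  0.00000000e+00,  0.00000000e+00,
         1.00000000e+00]])}
```

```bash
python3 -c "
import cv2
a=cv2.imread('pics/top0.png')[90:330,100:420]
cv2.imwrite('pics/top0c.png',cv2.resize(a,None,fx=2.5,fy=2.5,interpolation=cv2.INTER_CUBIC))"
```

```text
(no output)
```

View pics/top0c.png

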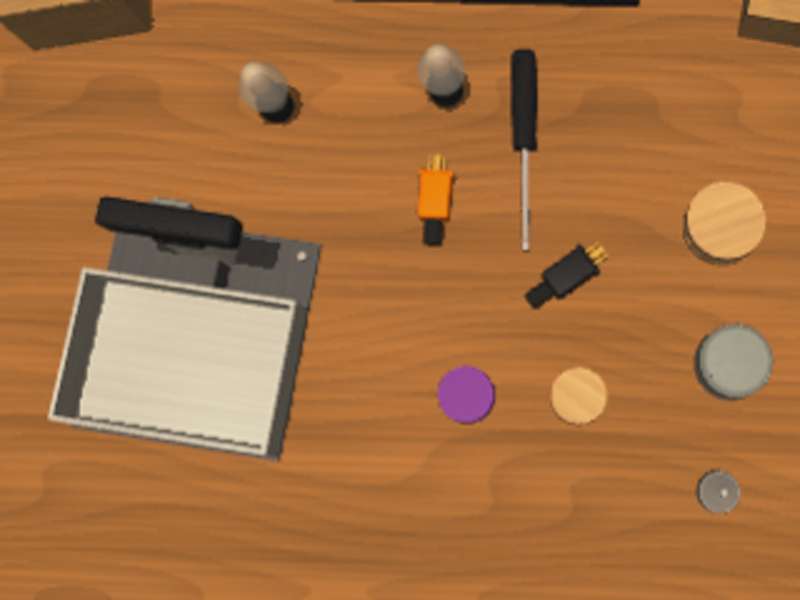

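Crop (2.5x, offset 100,90) shows the candidates. **Foot:** the purple disc at full-picture (286,248), the pale small disc at (332,248) and the large pale disc at (390,178). The pale small one fits. **Plug:** the orange one at (274,167) and the black one at (328,198). The black one fits. **Spike:** the point-up steel piece at (388,287). The tray is at about (169,235), with the handle bar above it at (168,179).

```bash
cat > b.py <<'E'
from h import *
f=lambda x,y,z: pt(100+x/2.5,90+y/2.5,z,'top')
C=np.array([f(84,269,.061),f(297,300,.061),f(266,455,.061),f(50,419,.061)])  # +x+y,+x-y,-x-y,-x+y
print(C.round(3).tolist())
print('sides',[round(np.linalg.norm(C[i]-C[(i+1)%4]),3) for i in range(4)])
d=C[0]+C[3]-C[1]-C[2]; e=C[0]+C[1]-C[2]-C[3]
a1=np.degrees(np.arctan2(d[1],d[0]))-90; a2=np.degrees(np.arctan2(e[1],e[0])); print('yaw',a1,a2)
m=C.mean(0); print('tray c',m)
th=np.radians((a1*.6+a2*.4)); X=np.array([np.cos(th),np.sin(th)])
print('caddy',m[:2]+.03*X,'handle',m[:2]+.11*X)
for n,(x,y,z) in dict(foot=(579,396,.032),purple=(466,395,.032),spike=(719,492,.026),spiketip=(725,493,.054),plugA=(549,285,.026),plugB=(588,258,.026),plug=(571,269,.026),pinend=(603,249,.013),bootend=(531,299,.013),hL=(98,207,.155),hR=(240,231,.155),big=(725,218,.04),can=(735,360,.049),orange=(435,193,.026)).items(): print(n,f(x,y,z).round(4))
for cam,n,z in [('scene','foot',.016),('scene','plug',.013),('scene','spike',.02)]:
    pass
for n,p in [('foot',f(579,396,.032)),('plug',f(571,269,.026)),('spike',f(719,492,.026))]: print(n,proj(p,'scene').round())
E
python3 b.py
```

```text
[[0.578, 0.328, 0.061], [0.554, 0.13, 0.061], [0.415, 0.148, 0.061], [0.44, 0.345, 0.061]]
sides [np.float64(0.199), np.float64(0.141), np.float64(0.198), np.float64(0.138)]
yaw -7.055208590656989 -7.280169963542547
tray c [0.49668304 0.23784042 0.061     ]
caddy [0.52645006 0.23410889] handle [0.6058288  0.22415816]
foot [ 0.4769 -0.1291  0.032 ]
purple [ 0.4748 -0.0252  0.032 ]
spike [ 0.3938 -0.2588  0.026 ]
spiketip [ 0.3933 -0.2601  0.054 ]
plugA [ 0.5805 -0.0987  0.026 ]
plugB [ 0.6074 -0.1348  0.026 ]
plug [ 0.5964 -0.119   0.026 ]
pinend [ 0.6191 -0.1493  0.013 ]
bootend [ 0.5688 -0.0819  0.013 ]
hL [0.6149 0.2824 0.155 ]
hR [0.5975 0.1606 0.155 ]
big [ 0.6465 -0.262   0.04  ]
can [ 0.5123 -0.2698  0.049 ]
orange [0.6665 0.0127 0.026 ]
foot [292. 205.]
plug [315. 230.]
spike [240. 205.]
```

Emit:
apply_moves(
  deltas=[
    {"dx":0.07,"dy":-0.063,"dz":0.02,"gripper":0.85},
    {"dx":0.07,"dy":-0.063,"dz":0.02},
    {"dx":0.07,"dy":-0.063,"dz":0.02},
    {"dx":0.07,"dy":-0.063,"dz":0.02},
    {"dx":0.07,"dy":-0.063,"dz":0.02},
    {"dx":0.07,"dy":-0.063,"dz":0.02},
    {"dx":0.07,"dy":-0.063,"dz":0.02},
    {"dx":0.07,"dy":-0.063,"dz":0.02},
    {"dx":0,"dy":0},
  ],
)

```text
invalid input
```

```bash
cat > go.py <<'E'
import sys
from h import *
# go.py x y z yaw : needed move in tool shares
s=manip.observe(); p=np.array(s['tool_pos']); r=s['tool_rot']
print('t',round(s['t'],2),'pos',p.round(4),'rot',np.round(r,1),'open',round(s['opening'],4),'F',np.round(s['force'],1),'q7',np.round(s['joint_positions'][-1]))
if len(sys.argv)>3:
    g=np.array([float(a) for a in sys.argv[1:4]]); M=R.from_euler('xyz',r,degrees=True)
    print('shares',(M.inv().apply(g-p)/.4).round(4),'dist',np.linalg.norm(g-p).round(3))
    if len(sys.argv)>4:
        G=R.from_euler('xyz',[180,0,float(sys.argv[4])],degrees=True); w=(M.inv()*G).as_rotvec()/(2*np.pi); print('turn',w.round(4))
        print('shares in final frame',(G.inv().apply(g-p)/.4).round(4))
E
cat > w.py <<'E'
import sys
from h import *
# w.py thing z expected_x expected_y
s=manip.observe(); f=manip.grab_frame('wrist'); cv2.imwrite(f'pics/{sys.argv[5]}.png',f)
n,z,x,y=sys.argv[1],*map(float,sys.argv[2:5])
print('expected px',proj([x,y,z],'wrist').round())
for d in manip.look_for(n,'wrist')[:3]:
    e=d['extent']; print(n,round(d['score'],2),np.round(e),pt((e[0]+e[2])/2,(e[1]+e[3])/2,z,'wrist').round(4))
E
python3 go.py .394 -.259 .12; python3 w.py spike .026 .394 -.259 w1
```

```text
t 0.7 pos [ 0.2565 -0.57    0.2484] rot [180.   -0.   24.2] open 0.0854 F [0.  0.6 0.5] q7 -12.0
shares [ 0.6326 -0.5679  0.3208] dist 0.363
expected px [  39. -133.]
```

Emit:
apply_moves(
  deltas=[
    {"dx":0.07,"dy":-0.063,"dz":0.02,"wx":0,"wy":0,"wz":0,"gripper":0.85},
    {"dx":0.07,"dy":-0.063,"dz":0.02,"wx":0,"wy":0,"wz":0,"gripper":0.85},
    {"dx":0.07,"dy":-0.063,"dz":0.02,"wx":0,"wy":0,"wz":0,"gripper":0.85},
    {"dx":0.07,"dy":-0.063,"dz":0.02,"wx":0,"wy":0,"wz":0,"gripper":0.85},
    {"dx":0.07,"dy":-0.063,"dz":0.02,"wx":0,"wy":0,"wz":0,"gripper":0.85},
    {"dx":0.07,"dy":-0.063,"dz":0.02,"wx":0,"wy":0,"wz":0,"gripper":0.85},
    {"dx":0.07,"dy":-0.063,"dz":0.02,"wx":0,"wy":0,"wz":0,"gripper":0.85},
    {"dx":0.07,"dy":-0.063,"dz":0.02,"wx":0,"wy":0,"wz":0,"gripper":0.85},
  ],
)

```text
t: 1.47
tool_pos: [0.3796, -0.2994, 0.1819]
tool_rot: [179.0, 0.1, 22.9]
force: [0.6, -0.6, -0.3]
opening: 0.073
```

```bash
python3 go.py .394 -.259 .12; python3 w.py spike .026 .394 -.259 w1
```

```text
t 1.47 pos [ 0.3796 -0.2994  0.1819] rot [1.79e+02 1.00e-01 2.29e+01] open 0.073 F [ 0.6 -0.6 -0.3] q7 -44.0
shares [ 0.0726 -0.0817  0.1533] dist 0.075
expected px [288. 165.]
spike 0.84 [252. 128. 300. 177.] [ 0.3981 -0.2504  0.026 ]
```

```bash
python3 w.py spike .026 .394 -.259 w1;python3 go.py .394 -.259 .1
```

```text
expected px [280. 157.]
spike 0.69 [260. 135. 306. 183.] [ 0.393 -0.265  0.026]
t 1.67 pos [ 0.3799 -0.2996  0.182 ] rot [1.79e+02 1.00e-01 2.32e+01] open 0.0725 F [-0.3 -0.7 -0.2] q7 -44.0
shares [ 0.073  -0.0828  0.2034] dist 0.093
```

Emit:
apply_moves(
  deltas=[
    {"dx":0.025,"dy":-0.028,"dz":0.06,"wx":0,"wy":0,"wz":0,"gripper":0.85},
    {"dx":0.025,"dy":-0.028,"dz":0.06,"wx":0,"wy":0,"wz":0,"gripper":0.85},
    {"dx":0.025,"dy":-0.028,"dz":0.06,"wx":0,"wy":0,"wz":0,"gripper":0.85},
    {"dx":0,"dy":0,"dz":0,"wx":0,"wy":0,"wz":0,"gripper":0.85},
  ],
)

```text
t: 2.0
tool_pos: [0.3959, -0.2675, 0.1098]
tool_rot: [178.3, -0.1, 22.4]
force: [0.5, 0.7, 0.3]
opening: 0.0725
```

```bash
python3 go.py .394 -.259 .022 23; python3 w.py spike .026 .394 -.259 w2
```

```text
t 2.0 pos [ 0.3959 -0.2675  0.1098] rot [ 1.783e+02 -1.000e-01  2.240e+01] open 0.0725 F [0.5 0.7 0.3] q7 -50.0
shares [ 0.0034 -0.028   0.2189] dist 0.088
turn [ 0.0048 -0.0002 -0.0018]
shares in final frame [ 0.0039 -0.0214  0.2196]
expected px [299. 213.]
spike 0.96 [270. 177. 330. 238.] [ 0.3974 -0.2598  0.026 ]
```

View pics/w2.png

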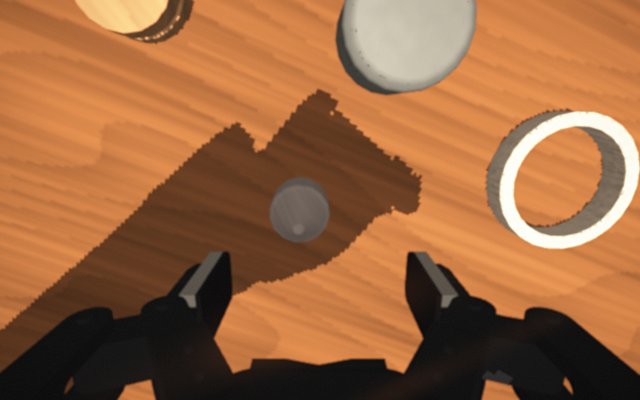

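Wrist view shows the spike at (300,210), where my estimate projects (299,213). I'll descend on it and close.

Emit:
apply_moves(
  deltas=[
    {"dx":0.005,"dy":-0.022,"dz":0.02,"wx":0.005,"wy":0,"wz":0,"gripper":0.85},
    {"dx":0,"dy":0,"dz":0.06,"wx":0,"wy":0,"wz":0,"gripper":0.85},
    {"dx":0,"dy":0,"dz":0.06,"wx":0,"wy":0,"wz":0,"gripper":0.85},
    {"dx":0,"dy":0,"dz":0.05,"wx":0,"wy":0,"wz":0,"gripper":0.85},
  ],
)

```text
t: 2.43
tool_pos: [0.3974, -0.2752, 0.0433]
tool_rot: [178.8, -0.6, 21.4]
force: [0.4, 0.6, 0.3]
opening: 0.0731
```

```bash
python3 go.py .395 -.259 .022 23
```

```text
t 2.43 pos [ 0.3974 -0.2752  0.0433] rot [178.8  -0.6  21.4] open 0.0731 F [0.4 0.6 0.3] q7 -50.0
shares [ 0.0085 -0.041   0.0524] dist 0.027
turn [ 0.0033 -0.0017 -0.0045]
shares in final frame [ 0.0102 -0.0396  0.0531]
```

Emit:
apply_moves(
  deltas=[
    {"dx":0.01,"dy":-0.04,"dz":0,"wx":0.003,"wy":0,"wz":0,"gripper":0.85},
    {"dx":0,"dy":0,"dz":0,"wx":0,"wy":0,"wz":0,"gripper":0.85},
  ],
)

```text
t: 2.6
tool_pos: [0.3939, -0.262, 0.0427]
tool_rot: [179.9, -0.5, 21.0]
force: [0.1, 0.6, 0.6]
opening: 0.0724
```

```bash
python3 go.py .395 -.259 .022 23
```

```text
t 2.6 pos [ 0.3939 -0.262   0.0427] rot [179.9  -0.5  21. ] open 0.0724 F [0.1 0.6 0.6] q7 -50.0
shares [ 0.0048 -0.0062  0.0518] dist 0.021
turn [ 0.0003 -0.0015 -0.0055]
shares in final frame [ 0.0055 -0.0059  0.0518]
```

Slow steps track well. Now I'll go down, close and check.

Emit:
apply_moves(
  deltas=[
    {"dx":0.003,"dy":-0.006,"dz":0.026,"wx":0,"wy":0,"wz":0,"gripper":0.85},
    {"dx":0.003,"dy":-0.006,"dz":0.026,"wx":0,"wy":0,"wz":0,"gripper":0.7},
    {"dx":0,"dy":0,"dz":0,"wx":0,"wy":0,"wz":0,"gripper":0},
    {"dx":0,"dy":0,"dz":0,"wx":0,"wy":0,"wz":0,"gripper":0},
    {"dx":0,"dy":0,"dz":0,"wx":0,"wy":0,"wz":0,"gripper":0},
    {"dx":0,"dy":0,"dz":0,"wx":0,"wy":0,"wz":0,"gripper":0},
  ],
  squeeze=50,
)

```text
t: 3.1
tool_pos: [0.397, -0.2612, 0.0279]
tool_rot: [179.5, -0.8, 20.8]
force: [0.4, -0.0, -1.2]
opening: 0.0354
```

```bash
python3 go.py .395 -.259 .14 82.8
```

```text
t 3.1 pos [ 0.397  -0.2612  0.0279] rot [179.5  -0.8  20.8] open 0.0354 F [ 0.4 -0.  -1.2] q7 -54.0
shares [ 0.0011 -0.0045 -0.2803] dist 0.112
turn [ 0.0025 -0.0012 -0.1723]
shares in final frame [ 0.0049 -0.0057 -0.2802]
```

Emit:
apply_moves(
  deltas=[
    {"dx":0,"dy":0,"dz":-0.04,"wx":0,"wy":0,"wz":0,"gripper":0},
    {"dx":0,"dy":0,"dz":-0.05,"wx":0,"wy":0,"wz":-0.019,"gripper":0},
    {"dx":0,"dy":0,"dz":-0.05,"wx":0,"wy":0,"wz":-0.019,"gripper":0},
    {"dx":0,"dy":0,"dz":-0.05,"wx":0,"wy":0,"wz":-0.019,"gripper":0},
    {"dx":0,"dy":0,"dz":-0.05,"wx":0,"wy":0,"wz":-0.019,"gripper":0},
    {"dx":0,"dy":0,"dz":-0.05,"wx":0,"wy":0,"wz":-0.019,"gripper":0},
    {"dx":0,"dy":0,"dz":-0.03,"wx":0,"wy":0,"wz":-0.019,"gripper":0},
    {"dx":0,"dy":0,"dz":0,"wx":0,"wy":0,"wz":-0.019,"gripper":0},
    {"dx":0,"dy":0,"dz":0,"wx":0,"wy":0,"wz":-0.019,"gripper":0},
    {"dx":0,"dy":0,"dz":0,"wx":0,"wy":0,"wz":0,"gripper":0},
  ],
)

```text
t: 3.93
tool_pos: [0.3944, -0.2639, 0.1668]
tool_rot: [178.7, 0.6, 77.9]
force: [-0.9, 0.1, -0.8]
opening: 0.0358
```

```bash
python3 go.py .495 .226 .16 82.8
```

```text
t 3.93 pos [ 0.3944 -0.2639  0.1668] rot [178.7   0.6  77.9] open 0.0358 F [-0.9  0.1 -0.8] q7 -17.0
shares [ 1.2503 -0.0106  0.0047] dist 0.5
turn [ 0.0036  0.0017 -0.0135]
shares in final frame [1.2466 0.0959 0.0171]
```

Emit:
apply_moves(
  deltas=[
    {"dx":0.06,"dy":0,"dz":0,"wx":0.003,"wy":0.001,"wz":0,"gripper":0},
    {"dx":0.1,"dy":0,"dz":0,"wx":0,"wy":0,"wz":0,"gripper":0},
    {"dx":0.1,"dy":0,"dz":0,"wx":0,"wy":0,"wz":0,"gripper":0},
    {"dx":0.1,"dy":0,"dz":0,"wx":0,"wy":0,"wz":0,"gripper":0},
    {"dx":0.1,"dy":0,"dz":0,"wx":0,"wy":0,"wz":0,"gripper":0},
    {"dx":0.1,"dy":0,"dz":0,"wx":0,"wy":0,"wz":0,"gripper":0},
    {"dx":0.1,"dy":0,"dz":0,"wx":0,"wy":0,"wz":0,"gripper":0},
    {"dx":0.1,"dy":0,"dz":0,"wx":0,"wy":0,"wz":0,"gripper":0},
    {"dx":0.1,"dy":0,"dz":0,"wx":0,"wy":0,"wz":0,"gripper":0},
    {"dx":0.1,"dy":0,"dz":0,"wx":0,"wy":0,"wz":0,"gripper":0},
    {"dx":0.1,"dy":0,"dz":0,"wx":0,"wy":0,"wz":0,"gripper":0},
    {"dx":0.1,"dy":0,"dz":0,"wx":0,"wy":0,"wz":0,"gripper":0},
    {"dx":0,"dy":0,"dz":0,"wx":0,"wy":0,"wz":0,"gripper":0},
  ],
)

```text
t: 5.02
tool_pos: [0.5087, 0.2021, 0.1628]
tool_rot: [179.7, 0.1, 74.1]
force: [0.7, 1.7, -1.1]
opening: 0.0356
```

```bash
python3 go.py .495 .226 .12 82.8
```

```text
t 5.02 pos [0.5087 0.2021 0.1628] rot [1.797e+02 1.000e-01 7.410e+01] open 0.0356 F [ 0.7  1.7 -1.1] q7 -63.0
shares [ 0.0485 -0.0499  0.1067] dist 0.051
turn [ 0.0008  0.0004 -0.0241]
shares in final frame [ 0.0551 -0.0415  0.1071]
```

Emit:
apply_moves(
  deltas=[
    {"dx":0.025,"dy":-0.022,"dz":0.03,"wx":0,"wy":0,"wz":-0.012,"gripper":0},
    {"dx":0.026,"dy":-0.022,"dz":0.03,"wx":0,"wy":0,"wz":-0.012,"gripper":0},
    {"dx":0,"dy":0,"dz":0.03,"wx":0,"wy":0,"wz":0,"gripper":0},
    {"dx":0,"dy":0,"dz":0,"wx":0,"wy":0,"wz":0,"gripper":0},
  ],
)

```text
t: 5.35
tool_pos: [0.4964, 0.2314, 0.1259]
tool_rot: [179.6, -0.0, 82.8]
force: [-0.6, -0.6, -1.2]
opening: 0.0355
```

```bash
python3 go.py .495 .226 .042 82.8
```

```text
t 5.35 pos [0.4964 0.2314 0.1259] rot [179.6  -0.   82.8] open 0.0355 F [-0.6 -0.6 -1.2] q7 -61.0
shares [-0.0139 -0.0033  0.2096] dist 0.084
turn [ 0.0012 -0.0001 -0.    ]
shares in final frame [-0.0138 -0.0017  0.2097]
```

Emit:
apply_moves(
  deltas=[
    {"dx":-0.007,"dy":0,"dz":0.03,"wx":0,"wy":0,"wz":0,"gripper":0},
    {"dx":-0.007,"dy":0,"dz":0.035,"wx":0,"wy":0,"wz":0,"gripper":0},
    {"dx":0,"dy":0,"dz":0.035,"wx":0,"wy":0,"wz":0,"gripper":0},
    {"dx":0,"dy":0,"dz":0.035,"wx":0,"wy":0,"wz":0,"gripper":0},
    {"dx":0,"dy":0,"dz":0.035,"wx":0,"wy":0,"wz":0,"gripper":0},
    {"dx":0,"dy":0,"dz":0.025,"wx":0,"wy":0,"wz":0,"gripper":0},
    {"dx":0,"dy":0,"dz":0,"wx":0,"wy":0,"wz":0,"gripper":0},
  ],
)

```text
t: 5.93
tool_pos: [0.4985, 0.2219, 0.0481]
tool_rot: [179.3, 0.1, 81.6]
force: [-1.3, 0.1, -2.4]
opening: 0.0355
```

```bash
python3 go.py .495 .226 .042 82.8
```

```text
t 5.93 pos [0.4985 0.2219 0.0481] rot [1.793e+02 1.000e-01 8.160e+01] open 0.0355 F [-1.3  0.1 -2.4] q7 -65.0
shares [ 0.0089 -0.0103  0.015 ] dist 0.008
turn [ 0.0019  0.0002 -0.0034]
shares in final frame [ 0.0091 -0.0099  0.0152]
```

Emit:
apply_moves(
  deltas=[
    {"dx":0.008,"dy":0,"dz":0.018,"wx":0,"wy":0,"wz":0,"gripper":0},
    {"dx":0,"dy":0,"dz":0.002,"wx":0,"wy":0,"wz":0,"gripper":0},
    {"dx":0,"dy":0,"dz":0,"wx":0,"wy":0,"wz":0,"gripper":0.75},
    {"dx":0,"dy":0,"dz":0,"wx":0,"wy":0,"wz":0,"gripper":0.75},
    {"dx":0,"dy":0,"dz":0,"wx":0,"wy":0,"wz":0,"gripper":0.75},
    {"dx":0,"dy":0,"dz":-0.03,"wx":0,"wy":0,"wz":0,"gripper":0.75},
    {"dx":0,"dy":0,"dz":-0.06,"wx":0,"wy":0,"wz":0,"gripper":0.75},
    {"dx":0,"dy":0,"dz":-0.09,"wx":0,"wy":0,"wz":0,"gripper":0.75},
    {"dx":0,"dy":0,"dz":-0.07,"wx":0,"wy":0,"wz":0,"gripper":0.75},
    {"dx":0,"dy":0,"dz":0,"wx":0,"wy":0,"wz":0,"gripper":0.75},
  ],
)

```text
t: 6.77
tool_pos: [0.4991, 0.2259, 0.1466]
tool_rot: [179.1, -0.0, 81.4]
force: [1.0, -0.1, 0.2]
opening: 0.0639
```

```bash
python3 go.py .477 -.129 .12 82.8; python3 w.py spike .037 .495 .226 w3
```

```text
t 6.77 pos [0.4991 0.2259 0.1466] rot [179.1  -0.   81.4] open 0.0639 F [ 1.  -0.1  0.2] q7 -61.0
shares [-0.8855  0.0776  0.0672] dist 0.357
turn [ 0.0024 -0.     -0.004 ]
shares in final frame [-0.8872  0.0565  0.0664]
expected px [311. 208.]
spike 0.97 [293. 181. 346. 235.] [0.4995 0.2247 0.037 ]
```

View pics/w3.png

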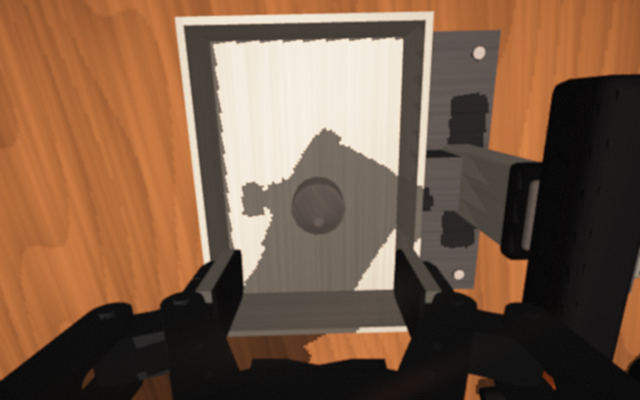

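Picture: the spike stands upright in the tray at (319,207), with the handle bar clear on the right. Next is the pale foot.

Emit:
apply_moves(
  deltas=[
    {"dx":-0.06,"dy":0,"dz":0,"wx":0.002,"wy":0,"wz":0,"gripper":0.9},
    {"dx":-0.1,"dy":0.01,"dz":0,"wx":0,"wy":0,"wz":0,"gripper":0.9},
    {"dx":-0.1,"dy":0.01,"dz":0,"wx":0,"wy":0,"wz":0,"gripper":0.9},
    {"dx":-0.1,"dy":0.01,"dz":0,"wx":0,"wy":0,"wz":0,"gripper":0.9},
    {"dx":-0.1,"dy":0.01,"dz":0,"wx":0,"wy":0,"wz":0,"gripper":0.9},
    {"dx":-0.1,"dy":0.01,"dz":0,"wx":0,"wy":0,"wz":0,"gripper":0.9},
    {"dx":-0.1,"dy":0.01,"dz":0,"wx":0,"wy":0,"wz":0,"gripper":0.9},
    {"dx":-0.1,"dy":0.01,"dz":0.01,"wx":0,"wy":0,"wz":0,"gripper":0.9},
    {"dx":-0.06,"dy":0.01,"dz":0.01,"wx":0,"wy":0,"wz":0,"gripper":0.9},
    {"dx":0,"dy":0,"dz":0,"wx":0,"wy":0,"wz":0,"gripper":0.9},
  ],
)

```text
t: 7.7
tool_pos: [0.4748, -0.1131, 0.1233]
tool_rot: [-179.0, -0.0, 81.9]
force: [-0.8, -0.1, -0.1]
opening: 0.0768
```

```bash
python3 go.py .477 -.129 .08; python3 w.py foot .032 .477 -.129 w4
```

```text
t 7.7 pos [ 0.4748 -0.1131  0.1233] rot [-179.    -0.    81.9] open 0.0768 F [-0.8 -0.1 -0.1] q7 -33.0
shares [-0.0385  0.013   0.1081] dist 0.046
expected px [328. 241.]
foot 0.89 [293. 183. 371. 269.] [ 0.4818 -0.1155  0.032 ]
foot 0.86 [255.  15. 349. 112.] [ 0.477  -0.0152  0.032 ]
```

View pics/w4.png

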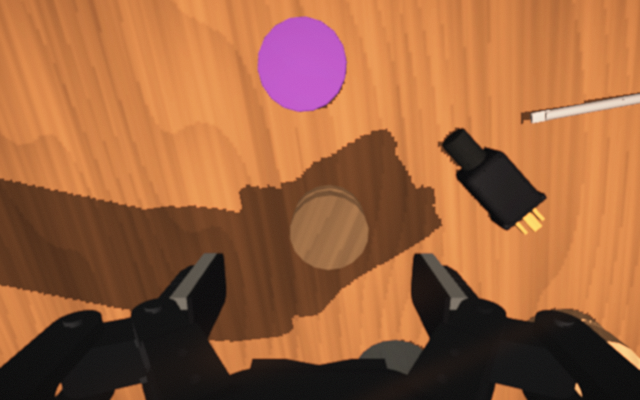

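Picture: the pale foot is at (329,232), the purple one at (302,64) is not wanted, and the black plug at (500,187) has its pins down-right. The foot is confirmed as the one to take.

Emit:
apply_moves(
  deltas=[
    {"dx":-0.018,"dy":0.006,"dz":0.03,"wx":-0.003,"wy":0,"wz":0,"gripper":0.9},
    {"dx":-0.018,"dy":0.006,"dz":0.04,"wx":0,"wy":0,"wz":0,"gripper":0.9},
    {"dx":0,"dy":0,"dz":0.03,"wx":0,"wy":0,"wz":0,"gripper":0.9},
    {"dx":0,"dy":0,"dz":0,"wx":0,"wy":0,"wz":0,"gripper":0.9},
  ],
)

```text
t: 8.13
tool_pos: [0.4801, -0.1136, 0.0821]
tool_rot: [179.8, -0.7, 82.8]
force: [-0.1, 0.4, 0.9]
opening: 0.0766
```

```bash
python3 go.py .477 -.128 .024 82.8; python3 w.py foot .032 .477 -.128 w5
```

```text
t 8.13 pos [ 0.4801 -0.1136  0.0821] rot [179.8  -0.7  82.8] open 0.0766 F [-0.1  0.4  0.9] q7 -35.0
shares [-0.0385 -0.0039  0.1448] dist 0.06
turn [ 0.0007 -0.0019  0.0001]
shares in final frame [-0.0367 -0.0033  0.1453]
expected px [315. 265.]
foot 0.65 [272. 200. 363. 301.] [ 0.4799 -0.1205  0.032 ]
foot 0.62 [231.   1. 343. 116.] [ 0.4779 -0.0224  0.032 ]
```

Emit:
apply_moves(
  deltas=[
    {"dx":-0.03,"dy":-0.003,"dz":0.0,"wx":0,"wy":0,"wz":0,"gripper":0.9},
    {"dx":-0.006,"dy":0,"dz":0.03,"wx":0,"wy":0,"wz":0,"gripper":0.9},
    {"dx":0,"dy":0,"dz":0.035,"wx":0,"wy":0,"wz":0,"gripper":0.9},
    {"dx":0,"dy":0,"dz":0.035,"wx":0,"wy":0,"wz":0,"gripper":0.9},
    {"dx":0,"dy":0,"dz":0.02,"wx":0,"wy":0,"wz":0,"gripper":0.9},
  ],
)

```text
t: 8.65
tool_pos: [0.482, -0.1274, 0.039]
tool_rot: [179.1, -0.8, 83.1]
force: [-0.2, 0.3, 0.2]
opening: 0.077
```

```bash
python3 go.py .478 -.126 .024 82.8
```

```text
t 8.65 pos [ 0.482  -0.1274  0.039 ] rot [179.1  -0.8  83.1] open 0.077 F [-0.2  0.3  0.2] q7 -37.0
shares [ 0.0017 -0.0111  0.0374] dist 0.016
turn [ 0.0026 -0.0021  0.0009]
shares in final frame [ 0.0021 -0.0105  0.0376]
```

Emit:
apply_moves(
  deltas=[
    {"dx":0.0,"dy":-0.008,"dz":0.022,"wx":0,"wy":0,"wz":0,"gripper":0.9},
    {"dx":0,"dy":-0.003,"dz":0.018,"wx":0,"wy":0,"wz":0,"gripper":0.8},
    {"dx":0,"dy":0,"dz":0,"wx":0,"wy":0,"wz":0,"gripper":0},
    {"dx":0,"dy":0,"dz":0,"wx":0,"wy":0,"wz":0,"gripper":0},
    {"dx":0,"dy":0,"dz":0,"wx":0,"wy":0,"wz":0,"gripper":0},
    {"dx":0,"dy":0,"dz":0,"wx":0,"wy":0,"wz":0,"gripper":0},
  ],
)

```text
t: 9.15
tool_pos: [0.4789, -0.1277, 0.0241]
tool_rot: [178.9, -0.7, 83.2]
force: [0.3, 0.4, -1.6]
opening: 0.0506
```

```bash
python3 go.py .489 .178 .17 82.8
```

```text
t 9.15 pos [ 0.4789 -0.1277  0.0241] rot [178.9  -0.7  83.2] open 0.0506 F [ 0.3  0.4 -1.6] q7 -38.0
shares [ 0.7663 -0.059  -0.3562] dist 0.339
turn [ 0.003 -0.002  0.001]
shares in final frame [ 0.7613 -0.0707 -0.3646]
```

Gripped (50.6 mm). Lift and carry.

Emit:
apply_moves(
  deltas=[
    {"dx":0,"dy":0,"dz":-0.04,"wx":0.003,"wy":0,"wz":0,"gripper":0},
    {"dx":0,"dy":0,"dz":-0.08,"wx":0,"wy":0,"wz":0,"gripper":0},
    {"dx":0,"dy":0,"dz":-0.09,"wx":0,"wy":0,"wz":0,"gripper":0},
    {"dx":0,"dy":0,"dz":-0.09,"wx":0,"wy":0,"wz":0,"gripper":0},
    {"dx":0.05,"dy":0,"dz":-0.06,"wx":0,"wy":0,"wz":0,"gripper":0},
    {"dx":0.1,"dy":-0.01,"dz":0,"wx":0,"wy":0,"wz":0,"gripper":0},
    {"dx":0.1,"dy":-0.01,"dz":0,"wx":0,"wy":0,"wz":0,"gripper":0},
    {"dx":0.1,"dy":-0.01,"dz":0,"wx":0,"wy":0,"wz":0,"gripper":0},
    {"dx":0.1,"dy":-0.01,"dz":0,"wx":0,"wy":0,"wz":0,"gripper":0},
    {"dx":0.1,"dy":-0.01,"dz":0,"wx":0,"wy":0,"wz":0,"gripper":0},
    {"dx":0.1,"dy":-0.01,"dz":0,"wx":0,"wy":0,"wz":0,"gripper":0},
    {"dx":0.06,"dy":0,"dz":0,"wx":0,"wy":0,"wz":0,"gripper":0},
    {"dx":0,"dy":0,"dz":0,"wx":0,"wy":0,"wz":0,"gripper":0},
  ],
)

```text
t: 10.23
tool_pos: [0.493, 0.1628, 0.1834]
tool_rot: [179.6, -0.9, 82.4]
force: [1.2, 0.5, -0.8]
opening: 0.0505
```

```bash
python3 go.py .489 .178 .1 82.8
```

```text
t 10.23 pos [0.493  0.1628 0.1834] rot [179.6  -0.9  82.4] open 0.0505 F [ 1.2  0.5 -0.8] q7 -56.0
shares [ 0.033  -0.0163  0.2089] dist 0.085
turn [ 0.0011 -0.0025 -0.0012]
shares in final frame [ 0.0363 -0.0146  0.2085]
```

Emit:
apply_moves(
  deltas=[
    {"dx":0.02,"dy":-0.014,"dz":0.05,"wx":0,"wy":-0.002,"wz":0,"gripper":0},
    {"dx":0,"dy":0,"dz":0.06,"wx":0,"wy":0,"wz":0,"gripper":0},
    {"dx":0,"dy":0,"dz":0.06,"wx":0,"wy":0,"wz":0,"gripper":0},
    {"dx":0,"dy":0,"dz":0.03,"wx":0,"wy":0,"wz":0,"gripper":0},
    {"dx":0,"dy":0,"dz":0,"wx":0,"wy":0,"wz":0,"gripper":0},
  ],
)

```text
t: 10.65
tool_pos: [0.4906, 0.1757, 0.1039]
tool_rot: [179.3, -0.4, 82.7]
force: [-1.1, -1.0, -2.2]
opening: 0.0505
```

```bash
python3 go.py .489 .1723 .038 82.8
```

```text
t 10.65 pos [0.4906 0.1757 0.1039] rot [179.3  -0.4  82.7] open 0.0505 F [-1.1 -1.  -2.2] q7 -63.0
shares [-0.0102 -0.0051  0.1647] dist 0.066
turn [ 0.0021 -0.0012 -0.0003]
shares in final frame [-0.009  -0.003   0.1649]
```

Emit:
apply_moves(
  deltas=[
    {"dx":-0.003,"dy":-0.003,"dz":0.035,"wx":0,"wy":0,"wz":0,"gripper":0},
    {"dx":0,"dy":0,"dz":0.04,"wx":0,"wy":0,"wz":0,"gripper":0},
    {"dx":0,"dy":0,"dz":0.04,"wx":0,"wy":0,"wz":0,"gripper":0},
    {"dx":0,"dy":0,"dz":0.035,"wx":0,"wy":0,"wz":0,"gripper":0},
    {"dx":0,"dy":0,"dz":0.01,"wx":0,"wy":0,"wz":0,"gripper":0},
  ],
)

```text
t: 11.07
tool_pos: [0.493, 0.1729, 0.0421]
tool_rot: [179.0, -0.5, 82.5]
force: [0.3, -0.2, -0.7]
opening: 0.051
```

```bash
python3 go.py .489 .1723 .037 82.8
```

```text
t 11.07 pos [0.493  0.1729 0.0421] rot [179.   -0.5  82.5] open 0.051 F [ 0.3 -0.2 -0.7] q7 -66.0
shares [-0.0029 -0.0099  0.0124] dist 0.006
turn [ 0.0029 -0.0015 -0.0009]
shares in final frame [-0.0027 -0.0097  0.0126]
```

Emit:
apply_moves(
  deltas=[
    {"dx":0,"dy":0,"dz":0.012,"wx":0,"wy":0,"wz":0,"gripper":0},
    {"dx":0,"dy":0,"dz":0,"wx":0,"wy":0,"wz":0,"gripper":0.85},
    {"dx":0,"dy":0,"dz":0,"wx":0,"wy":0,"wz":0,"gripper":0.85},
    {"dx":0,"dy":0,"dz":0,"wx":0,"wy":0,"wz":0,"gripper":0.85},
    {"dx":0,"dy":0,"dz":-0.03,"wx":0,"wy":0,"wz":0,"gripper":0.85},
    {"dx":0,"dy":0,"dz":-0.06,"wx":0,"wy":0,"wz":0,"gripper":0.85},
    {"dx":0,"dy":0,"dz":-0.09,"wx":0,"wy":0,"wz":0,"gripper":0.85},
    {"dx":0,"dy":0,"dz":-0.09,"wx":0,"wy":0,"wz":0,"gripper":0.85},
    {"dx":0,"dy":0,"dz":-0.06,"wx":0,"wy":0,"wz":0,"gripper":0.85},
    {"dx":0,"dy":0,"dz":0,"wx":0,"wy":0,"wz":-0.017,"gripper":0.6},
    {"dx":0,"dy":0,"dz":0,"wx":0,"wy":0,"wz":-0.019,"gripper":0.6},
    {"dx":0,"dy":0,"dz":0,"wx":0,"wy":0,"wz":-0.019,"gripper":0.6},
    {"dx":0,"dy":0,"dz":0,"wx":0,"wy":0,"wz":-0.019,"gripper":0.6},
    {"dx":0,"dy":0,"dz":0,"wx":0,"wy":0,"wz":-0.019,"gripper":0.6},
    {"dx":0,"dy":0,"dz":0,"wx":0,"wy":0,"wz":-0.019,"gripper":0.6},
    {"dx":0,"dy":0,"dz":0,"wx":0,"wy":0,"wz":0,"gripper":0.6},
  ],
)

```text
t: 12.4
tool_pos: [0.4949, 0.1706, 0.1901]
tool_rot: [177.8, 0.9, 124.5]
force: [0.2, -0.4, -0.6]
opening: 0.0512
```

```bash
python3 go.py .576 -.092 .14 126.7
```

```text
t 12.4 pos [0.4949 0.1706 0.1901] rot [177.8   0.9 124.5] open 0.0512 F [ 0.2 -0.4 -0.6] q7 -28.0
shares [-0.654  -0.2098  0.1272] dist 0.279
turn [ 0.0061  0.0025 -0.0061]
shares in final frame [-0.6476 -0.2298  0.1252]
```

Emit:
apply_moves(
  deltas=[
    {"dx":-0.05,"dy":-0.014,"dz":0,"wx":0.003,"wy":0.002,"wz":-0.006,"gripper":0.6},
    {"dx":-0.093,"dy":-0.028,"dz":0,"wx":0.003,"wy":0,"wz":0,"gripper":0.6},
    {"dx":-0.093,"dy":-0.028,"dz":0.01,"wx":0,"wy":0,"wz":0,"gripper":0.6},
    {"dx":-0.093,"dy":-0.028,"dz":0.01,"wx":0,"wy":0,"wz":0,"gripper":0.6},
    {"dx":-0.093,"dy":-0.028,"dz":0.02,"wx":0,"wy":0,"wz":0,"gripper":0.6},
    {"dx":-0.093,"dy":-0.028,"dz":0.02,"wx":0,"wy":0,"wz":0,"gripper":0.6},
    {"dx":-0.093,"dy":-0.028,"dz":0.03,"wx":0,"wy":0,"wz":0,"gripper":0.6},
    {"dx":-0.093,"dy":-0.028,"dz":0.03,"wx":0,"wy":0,"wz":0,"gripper":0.6},
    {"dx":0,"dy":0,"dz":0,"wx":0,"wy":0,"wz":0,"gripper":0.6},
    {"dx":0,"dy":0,"dz":0,"wx":0,"wy":0,"wz":0,"gripper":0.6},
  ],
)

```text
t: 13.23
tool_pos: [0.5987, -0.1147, 0.1469]
tool_rot: [179.5, 0.5, 125.1]
force: [-0.1, 1.5, 0.1]
opening: 0.0507
```

```bash
python3 go.py .596 -.119 .08 126.7; python3 w.py plug .026 .596 -.119 w6
```

```text
t 13.23 pos [ 0.5987 -0.1147  0.1469] rot [179.5   0.5 125.1] open 0.0507 F [-0.1  1.5  0.1] q7 6.0
shares [-0.0035 -0.0134  0.1672] dist 0.067
turn [ 0.0015  0.0014 -0.0044]
shares in final frame [-0.0045 -0.012   0.1672]
expected px [311. 202.]
plug 0.96 [443.  50. 550. 150.] [0.6567 0.0134 0.026 ]
plug 0.81 [291. 128. 338. 246.] [ 0.5918 -0.1063  0.026 ]
```

View pics/w6.png

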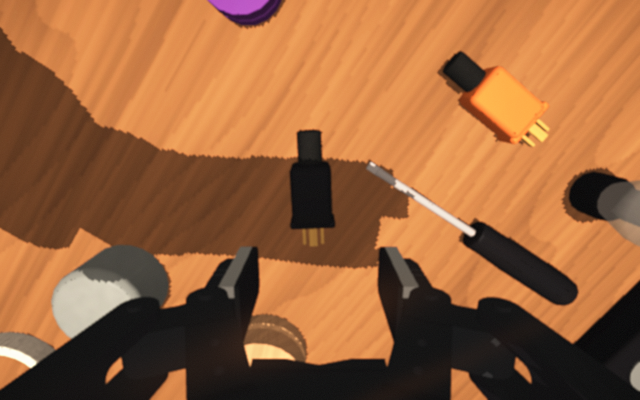

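Picture: the black plug is between the jaws with its body centred at (311,195) and pins down, and the orange plug is at (508,103). The screwdriver tip at (370,165) is close, so I'll keep the jaws part closed.

Emit:
apply_moves(
  deltas=[
    {"dx":0,"dy":-0.013,"dz":0.02,"wx":0.001,"wy":0.001,"wz":-0.005,"gripper":0.57},
    {"dx":0,"dy":0,"dz":0.04,"wx":0,"wy":0,"wz":0,"gripper":0.57},
    {"dx":0,"dy":0,"dz":0.04,"wx":0,"wy":0,"wz":0,"gripper":0.57},
    {"dx":0,"dy":0,"dz":0.04,"wx":0,"wy":0,"wz":0,"gripper":0.57},
    {"dx":0,"dy":0,"dz":0.02,"wx":0,"wy":0,"wz":0,"gripper":0.57},
    {"dx":0,"dy":0,"dz":0,"wx":0,"wy":0,"wz":0,"gripper":0.57},
  ],
)

```text
t: 13.83
tool_pos: [0.5935, -0.1076, 0.0836]
tool_rot: [179.7, 0.1, 128.2]
force: [0.1, 0.5, -0.1]
opening: 0.0487
```

```bash
cat > pl.py <<'E'
from h import *
f=manip.grab_frame('wrist'); cv2.imwrite('pics/w7.png',f)
g=cv2.cvtColor(f,cv2.COLOR_BGR2HSV)
for d in manip.look_for('plug','wrist')[:3]: print(round(d['score'],2),np.round(d['extent']))
for p in [(.596,-.119),(.5955,-.1165)]: print(proj([*p,.026],'wrist').round())
E
python3 go.py .5955 -.117 .021 126.7; python3 pl.py
```

```text
t 13.83 pos [ 0.5935 -0.1076  0.0836] rot [1.797e+02 1.000e-01 1.282e+02] open 0.0487 F [ 0.1  0.5 -0.1] q7 4.0
shares [-0.0214 -0.0115  0.1564] dist 0.063
turn [0.0009 0.0002 0.0041]
shares in final frame [-0.0218 -0.0101  0.1565]
0.58 [282. 152. 341. 300.]
[305. 249.]
[307. 245.]
```

View pics/w7.png

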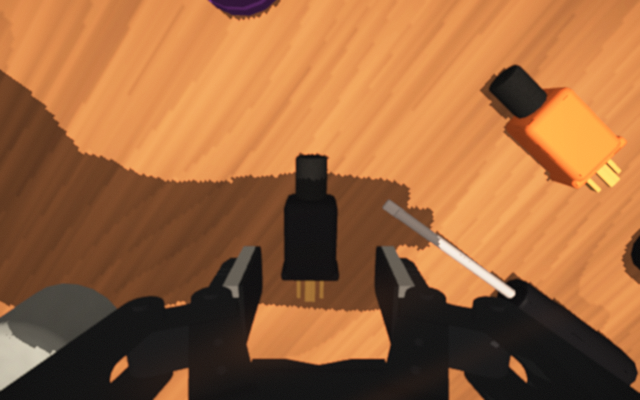

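Picture: the plug is straight between the pads with its centre at (311,238). The screwdriver tip at (390,205) is clear of the right finger.

Emit:
apply_moves(
  deltas=[
    {"dx":-0.012,"dy":-0.005,"dz":0.02,"wx":0,"wy":0,"wz":0,"gripper":0.57},
    {"dx":0,"dy":0,"dz":0.035,"wx":0,"wy":0,"wz":0,"gripper":0.57},
    {"dx":0,"dy":0,"dz":0.035,"wx":0,"wy":0,"wz":0,"gripper":0.57},
    {"dx":0,"dy":0,"dz":0.02,"wx":0,"wy":0,"wz":0,"gripper":0.57},
    {"dx":0,"dy":0,"dz":0,"wx":0,"wy":0,"wz":0,"gripper":0.57},
  ],
)

```text
t: 14.35
tool_pos: [0.5987, -0.1129, 0.0397]
tool_rot: [179.3, 0.4, 128.2]
force: [0.0, 0.1, 0.0]
opening: 0.0489
```

```bash
python3 go.py .595 -.113 .021 127.5
```

```text
t 14.35 pos [ 0.5987 -0.1129  0.0397] rot [179.3   0.4 128.2] open 0.0489 F [0.  0.1 0. ] q7 2.0
shares [ 0.0057 -0.008   0.0467] dist 0.019
turn [0.0018 0.001  0.0018]
shares in final frame [ 0.0053 -0.0075  0.0468]
```

Emit:
apply_moves(
  deltas=[
    {"dx":0.003,"dy":-0.008,"dz":0.0,"wx":0,"wy":0,"wz":0,"gripper":0.57},
    {"dx":0,"dy":0,"dz":0.024,"wx":0,"wy":0,"wz":0,"gripper":0.57},
    {"dx":0,"dy":0,"dz":0.022,"wx":0,"wy":0,"wz":0,"gripper":0.57},
    {"dx":0,"dy":0,"dz":0.0,"wx":0,"wy":0,"wz":0,"gripper":0},
    {"dx":0,"dy":0,"dz":0,"wx":0,"wy":0,"wz":0,"gripper":0},
    {"dx":0,"dy":0,"dz":0,"wx":0,"wy":0,"wz":0,"gripper":0},
    {"dx":0,"dy":0,"dz":0,"wx":0,"wy":0,"wz":0,"gripper":0},
  ],
)

```text
t: 14.93
tool_pos: [0.5952, -0.1139, 0.0192]
tool_rot: [179.4, 0.4, 128.2]
force: [-0.0, -0.4, -1.6]
opening: 0.0288
```

```bash
python3 go.py .503 .285 .16 172.8
```

```text
t 14.93 pos [ 0.5952 -0.1139  0.0192] rot [179.4   0.4 128.2] open 0.0288 F [-0.  -0.4 -1.6] q7 0.0
shares [ 0.9242  0.4389 -0.3532] dist 0.433
turn [ 0.0012  0.0016 -0.124 ]
shares in final frame [ 0.3537  0.9604 -0.352 ]
```

Emit:
apply_moves(
  deltas=[
    {"dx":0,"dy":0,"dz":-0.03,"wx":0,"wy":0,"wz":0,"gripper":0},
    {"dx":0,"dy":0,"dz":-0.06,"wx":0,"wy":0,"wz":0,"gripper":0},
    {"dx":0,"dy":0,"dz":-0.08,"wx":0,"wy":0,"wz":-0.018,"gripper":0},
    {"dx":0,"dy":0,"dz":-0.09,"wx":0,"wy":0,"wz":-0.018,"gripper":0},
    {"dx":0,"dy":0,"dz":-0.09,"wx":0,"wy":0,"wz":-0.018,"gripper":0},
    {"dx":0,"dy":0,"dz":-0.08,"wx":0,"wy":0,"wz":-0.018,"gripper":0},
    {"dx":0,"dy":0,"dz":-0.06,"wx":0,"wy":0,"wz":-0.018,"gripper":0},
    {"dx":0,"dy":0,"dz":0,"wx":0,"wy":0,"wz":-0.018,"gripper":0},
    {"dx":0,"dy":0,"dz":0,"wx":0,"wy":0,"wz":-0.015,"gripper":0},
    {"dx":0,"dy":0,"dz":0,"wx":0,"wy":0,"wz":0,"gripper":0},
  ],
)

```text
t: 15.77
tool_pos: [0.5919, -0.113, 0.2339]
tool_rot: [180.0, 0.9, 174.8]
force: [0.3, -0.7, -0.6]
opening: 0.0291
```

```bash
python3 go.py .503 .285 .21 172.8
```

```text
t 15.77 pos [ 0.5919 -0.113   0.2339] rot [180.    0.9 174.8] open 0.0291 F [ 0.3 -0.7 -0.6] q7 52.0
shares [0.3119 0.9708 0.0556] dist 0.408
turn [0.0002 0.0025 0.0056]
shares in final frame [0.3452 0.9592 0.0597]
```

Emit:
apply_moves(
  deltas=[
    {"dx":0.05,"dy":0.03,"dz":0,"wx":0,"wy":0,"wz":0.003,"gripper":0},
    {"dx":0.07,"dy":0.07,"dz":0,"wx":0,"wy":0,"wz":0.003,"gripper":0},
    {"dx":0.07,"dy":0.07,"dz":0,"wx":0,"wy":0,"wz":0,"gripper":0},
    {"dx":0.07,"dy":0.07,"dz":0,"wx":0,"wy":0,"wz":0,"gripper":0},
    {"dx":0.05,"dy":0.08,"dz":0,"wx":0,"wy":0,"wz":0,"gripper":0},
    {"dx":0.02,"dy":0.1,"dz":0,"wx":0,"wy":0,"wz":0,"gripper":0},
    {"dx":0.01,"dy":0.1,"dz":0,"wx":0,"wy":0,"wz":0,"gripper":0},
    {"dx":0,"dy":0.1,"dz":0,"wx":0,"wy":0,"wz":0,"gripper":0},
    {"dx":0,"dy":0.1,"dz":0,"wx":0,"wy":0,"wz":0,"gripper":0},
    {"dx":0,"dy":0.1,"dz":0,"wx":0,"wy":0,"wz":0,"gripper":0},
    {"dx":0,"dy":0.09,"dz":0,"wx":0,"wy":0,"wz":0,"gripper":0},
    {"dx":0,"dy":0.05,"dz":0,"wx":0,"wy":0,"wz":0,"gripper":0},
    {"dx":0,"dy":0,"dz":0,"wx":0,"wy":0,"wz":0,"gripper":0},
  ],
)

```text
t: 16.85
tool_pos: [0.507, 0.2944, 0.2324]
tool_rot: [-179.7, 0.9, 169.7]
force: [0.1, 0.3, -1.0]
opening: 0.0288
```

```bash
python3 go.py .503 .285 .12 172.8
```

```text
t 16.85 pos [0.507  0.2944 0.2324] rot [-179.7    0.9  169.7] open 0.0288 F [ 0.1  0.3 -1. ] q7 7.0
shares [ 0.0099 -0.0237  0.281 ] dist 0.113
turn [-0.0008  0.0024 -0.0086]
shares in final frame [ 0.007  -0.0247  0.281 ]
```

Emit:
apply_moves(
  deltas=[
    {"dx":0.008,"dy":-0.024,"dz":0.03,"wx":0,"wy":0.002,"wz":-0.009,"gripper":0},
    {"dx":0,"dy":0,"dz":0.06,"wx":0,"wy":0,"wz":0,"gripper":0},
    {"dx":0,"dy":0,"dz":0.06,"wx":0,"wy":0,"wz":0,"gripper":0},
    {"dx":0,"dy":0,"dz":0.06,"wx":0,"wy":0,"wz":0,"gripper":0},
    {"dx":0,"dy":0,"dz":0.05,"wx":0,"wy":0,"wz":0,"gripper":0},
    {"dx":0,"dy":0,"dz":0,"wx":0,"wy":0,"wz":0,"gripper":0},
  ],
)

```text
t: 17.35
tool_pos: [0.5014, 0.285, 0.1276]
tool_rot: [-179.7, 0.3, 172.4]
force: [-0.3, -1.0, -1.8]
opening: 0.0294
```

```bash
python3 go.py .503 .285 .033 172.8
```

```text
t 17.35 pos [0.5014 0.285  0.1276] rot [-179.7    0.3  172.4] open 0.0294 F [-0.3 -1.  -1.8] q7 2.0
shares [-0.0028  0.0017  0.2366] dist 0.095
turn [-0.0008  0.0007 -0.001 ]
shares in final frame [-0.0039  0.0005  0.2366]
```

Emit:
apply_moves(
  deltas=[
    {"dx":0,"dy":0.001,"dz":0.035,"wx":0,"wy":0,"wz":0,"gripper":0},
    {"dx":0,"dy":0.001,"dz":0.04,"wx":0,"wy":0,"wz":0,"gripper":0},
    {"dx":0,"dy":0.001,"dz":0.04,"wx":0,"wy":0,"wz":0,"gripper":0},
    {"dx":0,"dy":0.001,"dz":0.04,"wx":0,"wy":0,"wz":0,"gripper":0},
    {"dx":0,"dy":0.001,"dz":0.035,"wx":0,"wy":0,"wz":0,"gripper":0},
    {"dx":0,"dy":0,"dz":0.02,"wx":0,"wy":0,"wz":0,"gripper":0},
  ],
)

```text
t: 17.85
tool_pos: [0.5055, 0.2856, 0.0448]
tool_rot: [-179.9, 0.6, 171.8]
force: [-0.5, -0.4, -0.5]
opening: 0.029
```

```bash
python3 go.py .503 .285 .032 172.8
```

```text
t 17.85 pos [0.5055 0.2856 0.0448] rot [-179.9    0.6  171.8] open 0.029 F [-0.5 -0.4 -0.5] q7 -5.0
shares [ 0.0063 -0.0023  0.0318] dist 0.013
turn [-0.0002  0.0018 -0.0028]
shares in final frame [ 0.006  -0.0022  0.0319]
```

Emit:
apply_moves(
  deltas=[
    {"dx":0.004,"dy":0,"dz":0.02,"wx":0,"wy":0,"wz":0,"gripper":0},
    {"dx":0,"dy":0,"dz":0.012,"wx":0,"wy":0,"wz":0,"gripper":0},
    {"dx":0,"dy":0,"dz":0,"wx":0,"wy":0,"wz":0,"gripper":0.55},
    {"dx":0,"dy":0,"dz":0,"wx":0,"wy":0,"wz":0,"gripper":0.55},
    {"dx":0,"dy":0,"dz":0,"wx":0,"wy":0,"wz":0,"gripper":0.55},
    {"dx":0,"dy":0,"dz":-0.03,"wx":0,"wy":0,"wz":0,"gripper":0.55},
    {"dx":0,"dy":0,"dz":-0.06,"wx":0,"wy":0,"wz":0,"gripper":0.55},
    {"dx":0,"dy":0,"dz":-0.08,"wx":0,"wy":0,"wz":0,"gripper":0.55},
    {"dx":0,"dy":0,"dz":-0.09,"wx":0,"wy":0,"wz":0,"gripper":0.55},
    {"dx":0,"dy":0,"dz":-0.09,"wx":0,"wy":0,"wz":0.018,"gripper":0.7},
    {"dx":0,"dy":0,"dz":-0.09,"wx":0,"wy":0,"wz":0.019,"gripper":0.7},
    {"dx":0,"dy":0,"dz":-0.04,"wx":0,"wy":0,"wz":0.019,"gripper":0.7},
    {"dx":0,"dy":0,"dz":0,"wx":0,"wy":0,"wz":0.019,"gripper":0.7},
    {"dx":0,"dy":0,"dz":0,"wx":0,"wy":0,"wz":0.019,"gripper":0.7},
    {"dx":0,"dy":0,"dz":0,"wx":0,"wy":0,"wz":0.019,"gripper":0.7},
    {"dx":0,"dy":0,"dz":0,"wx":0,"wy":0,"wz":0.019,"gripper":0.7},
    {"dx":0,"dy":0,"dz":0,"wx":0,"wy":0,"wz":0.019,"gripper":0.7},
    {"dx":0,"dy":0,"dz":0,"wx":0,"wy":0,"wz":0.019,"gripper":0.7},
    {"dx":0,"dy":0,"dz":0,"wx":0,"wy":0,"wz":0.019,"gripper":0.7},
    {"dx":0,"dy":0,"dz":0,"wx":0,"wy":0,"wz":0.019,"gripper":0.7},
  ],
)

```text
t: 19.52
tool_pos: [0.499, 0.2927, 0.2576]
tool_rot: [178.4, -1.0, 93.8]
force: [-0.4, -0.0, -0.1]
opening: 0.0595
```

```bash
python3 go.py .606 .224 .22 82.8; python3 -c "
from h import *
t=manip.grab_frame('top'); cv2.imwrite('pics/t2.png',cv2.resize(t[150:300,100:260],None,fx=4,fy=4,interpolation=cv2.INTER_CUBIC))"
```

```text
t 19.52 pos [0.499  0.2927 0.2576] rot [178.4  -1.   93.8] open 0.0595 F [-0.4 -0.  -0.1] q7 -54.0
shares [-0.1907  0.2529  0.098 ] dist 0.133
turn [ 0.0042 -0.0031  0.0306]
shares in final frame [-0.1368  0.287   0.094 ]
```

Emit:
apply_moves(
  deltas=[
    {"dx":0,"dy":0,"dz":0,"wx":0.002,"wy":-0.003,"wz":0.015,"gripper":0.7},
    {"dx":0,"dy":0,"dz":0,"wx":0.002,"wy":0,"wz":0.015,"gripper":0.7},
    {"dx":-0.034,"dy":0.072,"dz":0.0,"wx":0,"wy":0,"wz":0,"gripper":0.7},
    {"dx":-0.034,"dy":0.072,"dz":0.0,"wx":0,"wy":0,"wz":0,"gripper":0.7},
    {"dx":-0.034,"dy":0.072,"dz":0.0,"wx":0,"wy":0,"wz":0,"gripper":0.7},
    {"dx":-0.034,"dy":0.07,"dz":0.0,"wx":0,"wy":0,"wz":0,"gripper":0.7},
    {"dx":0,"dy":0,"dz":0,"wx":0,"wy":0,"wz":0,"gripper":0.7},
    {"dx":0,"dy":0,"dz":0,"wx":0,"wy":0,"wz":0,"gripper":0.7},
  ],
)

```text
t: 20.23
tool_pos: [0.6051, 0.2284, 0.2684]
tool_rot: [179.7, -0.7, 84.1]
force: [-1.6, 1.2, 0.7]
opening: 0.0599
```

```bash
python3 go.py .606 .224 .22 82.8; python3 w.py release .14 .606 .224 w8; python3 -c "
from h import *
for a in [(0,0,.155),(0.013,0,.155),(-.013,0,.155),(.019,.016,.15),(.019,-.016,.15),(0,.06,.155),(0,-.06,.155)]:
    th=np.radians(-7.1);print(a,proj([.606+a[0]*np.cos(th)-a[1]*np.sin(th),.224+a[0]*np.sin(th)+a[1]*np.cos(th),a[2]],'wrist').round())"
```

```text
t 20.23 pos [0.6051 0.2284 0.2684] rot [179.7  -0.7  84.1] open 0.0599 F [-1.6  1.2  0.7] q7 -49.0
shares [-0.0121  0.0027  0.121 ] dist 0.049
turn [ 0.0007 -0.0019  0.0037]
shares in final frame [-0.0105  0.0035  0.1211]
expected px [318. 206.]
release 0.78 [337. 178. 349. 228.] [0.6235 0.2253 0.14  ]
(0, 0, 0.155) [320. 213.]
(0.013, 0, 0.155) [338. 213.]
(-0.013, 0, 0.155) [301. 213.]
(0.019, 0.016, 0.15) [347. 190.]
(0.019, -0.016, 0.15) [345. 232.]
(0, 0.06, 0.155) [322. 126.]
(0, -0.06, 0.155) [318. 290.]
```

View pics/w8.png

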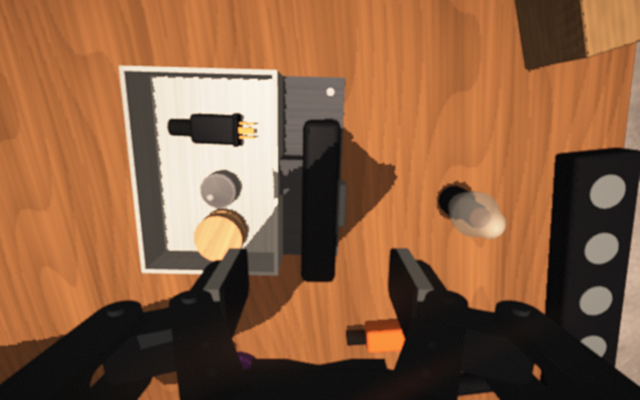

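Picture: the plug (215,128), spike (218,188) and foot (219,237) are all in the tray. The bar is centred at (321,200) and the button at (342,203), so the handle sits about 5 mm further in +y than I estimated. Descending over it.

Emit:
apply_moves(
  deltas=[
    {"dx":0.002,"dy":0.003,"dz":0.03,"wx":0,"wy":-0.002,"wz":0.004,"gripper":0.7},
    {"dx":0,"dy":0,"dz":0.04,"wx":0,"wy":0,"wz":0,"gripper":0.7},
    {"dx":0,"dy":0,"dz":0.04,"wx":0,"wy":0,"wz":0,"gripper":0.7},
    {"dx":0,"dy":0,"dz":0.04,"wx":0,"wy":0,"wz":0,"gripper":0.7},
    {"dx":0,"dy":0,"dz":0.04,"wx":0,"wy":0,"wz":0,"gripper":0.7},
    {"dx":0,"dy":0,"dz":0,"wx":0,"wy":0,"wz":0,"gripper":0.7},
  ],
)

```text
t: 20.83
tool_pos: [0.5997, 0.2374, 0.1946]
tool_rot: [179.8, -0.3, 83.7]
force: [0.1, -0.8, 0.1]
opening: 0.0598
```

```bash
python3 go.py .6065 .229 .141 82.8
```

```text
t 20.83 pos [0.5997 0.2374 0.1946] rot [179.8  -0.3  83.7] open 0.0598 F [ 0.1 -0.8  0.1] q7 -53.0
shares [-0.0197  0.0186  0.1341] dist 0.055
turn [ 0.0007 -0.0008  0.0026]
shares in final frame [-0.0188  0.0195  0.1341]
```

Emit:
apply_moves(
  deltas=[
    {"dx":-0.019,"dy":0.019,"dz":0,"wx":0,"wy":0,"wz":0.003,"gripper":0.7},
    {"dx":0,"dy":0,"dz":0,"wx":0,"wy":0,"wz":0,"gripper":0.7},
  ],
)

```text
t: 21.0
tool_pos: [0.6049, 0.2307, 0.1957]
tool_rot: [179.8, -0.3, 82.9]
force: [0.9, -0.5, -0.5]
opening: 0.0595
```

```bash
python3 go.py .6065 .229 .141 82.8; python3 w.py release .14 .6065 .229 w9;python3 -c "
from h import *
for a in [(0,0,.155),(0.013,0,.155),(-.013,0,.155),(.019,.016,.15),(.019,-.016,.15),(0,.06,.155)]:
    th=np.radians(-7.1);print(a,proj([.6065+a[0]*np.cos(th)-a[1]*np.sin(th),.229+a[0]*np.sin(th)+a[1]*np.cos(th),a[2]],'wrist').round())"
```

```text
t 21.0 pos [0.6049 0.2307 0.1957] rot [179.8  -0.3  82.9] open 0.0595 F [ 0.9 -0.5 -0.5] q7 -53.0
shares [-0.0044  0.004   0.1368] dist 0.055
turn [ 0.0004 -0.0009  0.0002]
shares in final frame [-0.0037  0.0044  0.1368]
expected px [323. 241.]
release 0.56 [349. 210. 360. 275.] [0.6232 0.2267 0.14  ]
(0, 0, 0.155) [324. 253.]
(0.013, 0, 0.155) [349. 253.]
(-0.013, 0, 0.155) [298. 253.]
(0.019, 0.016, 0.15) [361. 220.]
(0.019, -0.016, 0.15) [359. 277.]
(0, 0.06, 0.155) [325. 134.]
```

View pics/w9.png

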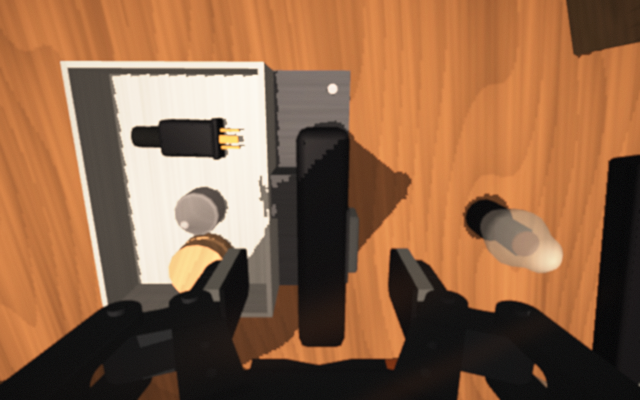

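Picture: the bar spans x 297–349 and the button y 209–272. That puts the handle centre near (0.606, 0.232), and the jaws straddle it.

Emit:
apply_moves(
  deltas=[
    {"dx":0,"dy":0.004,"dz":0.02,"wx":0,"wy":0,"wz":0,"gripper":0.7},
    {"dx":0,"dy":0.002,"dz":0.02,"wx":0,"wy":0,"wz":0,"gripper":0.7},
    {"dx":0,"dy":0.002,"dz":0.02,"wx":0,"wy":0,"wz":0,"gripper":0.7},
    {"dx":0,"dy":0.002,"dz":0.02,"wx":0,"wy":0,"wz":0,"gripper":0.7},
    {"dx":0,"dy":0,"dz":0,"wx":0,"wy":0,"wz":0,"gripper":0.7},
  ],
)

```text
t: 21.52
tool_pos: [0.6098, 0.2343, 0.1642]
tool_rot: [179.6, -0.7, 83.0]
force: [0.3, 0.4, -0.3]
opening: 0.0602
```

```bash
python3 go.py .606 .232 .141 82.8
```

```text
t 21.52 pos [0.6098 0.2343 0.1642] rot [179.6  -0.7  83. ] open 0.0602 F [ 0.3  0.4 -0.3] q7 -54.0
shares [-0.0075 -0.0092  0.0579] dist 0.024
turn [ 0.0011 -0.0019  0.0006]
shares in final frame [-0.0068 -0.0087  0.058 ]
```

Emit:
apply_moves(
  deltas=[
    {"dx":-0.006,"dy":-0.009,"dz":0.015,"wx":0,"wy":-0.001,"wz":0,"gripper":0.7},
    {"dx":0,"dy":0,"dz":0.02,"wx":0,"wy":0,"wz":0,"gripper":0.7},
    {"dx":0,"dy":0,"dz":0.02,"wx":0,"wy":0,"wz":0,"gripper":0.7},
    {"dx":0,"dy":0,"dz":0,"wx":0,"wy":0,"wz":0,"gripper":0.7},
  ],
)

```text
t: 21.85
tool_pos: [0.6051, 0.2321, 0.1389]
tool_rot: [179.7, -0.2, 83.0]
force: [-0.2, -0.4, 0.2]
opening: 0.0599
```

```bash
python3 go.py .606 .231 .141 82.8
```

```text
t 21.85 pos [0.6051 0.2321 0.1389] rot [179.7  -0.2  83. ] open 0.0599 F [-0.2 -0.4  0.2] q7 -55.0
shares [-0.0024  0.0026 -0.0053] dist 0.003
turn [ 0.0008 -0.0007  0.0007]
shares in final frame [-0.0024  0.0026 -0.0053]
```

Emit:
apply_moves(
  deltas=[
    {"dx":0,"dy":0.002,"dz":0,"wx":0,"wy":0,"wz":0,"gripper":0},
    {"dx":0,"dy":0,"dz":0,"wx":0,"wy":0,"wz":0,"gripper":0},
    {"dx":0,"dy":0,"dz":0,"wx":0,"wy":0,"wz":0,"gripper":0},
    {"dx":0,"dy":0,"dz":0,"wx":0,"wy":0,"wz":0,"gripper":0},
    {"dx":0,"dy":0,"dz":0,"wx":0,"wy":0,"wz":0,"gripper":0},
    {"dx":0,"dy":0,"dz":0,"wx":0,"wy":0,"wz":0,"gripper":0},
  ],
  squeeze=60,
)

```text
t: 22.35
tool_pos: [0.6073, 0.2318, 0.1391]
tool_rot: [179.6, -0.3, 83.0]
force: [1.4, -0.5, -1.5]
opening: 0.0252
```

```bash
python3 go.py .606 .231 .30 82.8
```

```text
t 22.35 pos [0.6073 0.2318 0.1391] rot [179.6  -0.3  83. ] open 0.0252 F [ 1.4 -0.5 -1.5] q7 -55.0
shares [-5.000e-04 -1.000e-04 -4.023e-01] dist 0.161
turn [ 0.0012 -0.0008  0.0005]
shares in final frame [-0.0025 -0.0031 -0.4022]
```

Opening is 25.2 mm, and readings have run about 1.5 mm low on known sizes. That gives about 27 mm, so the button is in. Pull gently.

Emit:
apply_moves(
  deltas=[
    {"dx":0,"dy":0,"dz":-0.01,"wx":0,"wy":0,"wz":0,"gripper":0},
    {"dx":0,"dy":0,"dz":-0.02,"wx":0,"wy":0,"wz":0,"gripper":0},
    {"dx":0,"dy":0,"dz":-0.025,"wx":0,"wy":0,"wz":0,"gripper":0},
    {"dx":0,"dy":0,"dz":-0.025,"wx":0,"wy":0,"wz":0,"gripper":0},
    {"dx":0,"dy":0,"dz":-0.025,"wx":0,"wy":0,"wz":0,"gripper":0},
    {"dx":0,"dy":0,"dz":-0.025,"wx":0,"wy":0,"wz":0,"gripper":0},
  ],
)

```text
t: 22.85
tool_pos: [0.6073, 0.2318, 0.194]
tool_rot: [179.6, -0.3, 83.0]
force: [2.1, 1.2, -3.7]
opening: 0.0254
```

```bash
python3 go.py .607 .2315 .30 82.8
```

```text
t 22.85 pos [0.6073 0.2318 0.194 ] rot [179.6  -0.3  83. ] open 0.0254 F [ 2.1  1.2 -3.7] q7 -53.0
shares [ 0.0006  0.0013 -0.265 ] dist 0.106
turn [ 0.0011 -0.0009  0.0005]
shares in final frame [-0.0009 -0.0006 -0.265 ]
```

Rising freely with low force. Continuing past the first stop.

Emit:
apply_moves(
  deltas=[
    {"dx":0,"dy":0,"dz":-0.02,"wx":0,"wy":0,"wz":0,"gripper":0},
    {"dx":0,"dy":0,"dz":-0.02,"wx":0,"wy":0,"wz":0,"gripper":0},
    {"dx":0,"dy":0,"dz":-0.02,"wx":0,"wy":0,"wz":0,"gripper":0},
    {"dx":0,"dy":0,"dz":-0.02,"wx":0,"wy":0,"wz":0,"gripper":0},
    {"dx":0,"dy":0,"dz":-0.025,"wx":0,"wy":0,"wz":0,"gripper":0},
    {"dx":0,"dy":0,"dz":-0.025,"wx":0,"wy":0,"wz":0,"gripper":0},
    {"dx":0,"dy":0,"dz":-0.025,"wx":0,"wy":0,"wz":0,"gripper":0},
    {"dx":0,"dy":0,"dz":-0.025,"wx":0,"wy":0,"wz":0,"gripper":0},
    {"dx":0,"dy":0,"dz":-0.025,"wx":0,"wy":0,"wz":0,"gripper":0},
  ],
)

```text
t: 23.6
tool_pos: [0.6071, 0.2317, 0.281]
tool_rot: [179.6, -0.4, 83.0]
force: [4.6, 2.8, -9.6]
opening: 0.0254
```

```bash
python3 go.py .607 .2315 .30 82.8
```

```text
t 23.6 pos [0.6071 0.2317 0.281 ] rot [179.6  -0.4  83. ] open 0.0254 F [ 4.6  2.8 -9.6] q7 -50.0
shares [-0.0001  0.0001 -0.0475] dist 0.019
turn [ 0.0012 -0.0012  0.0007]
shares in final frame [-0.0005 -0.0003 -0.0475]
```

Emit:
apply_moves(
  deltas=[
    {"dx":0,"dy":0,"dz":-0.015,"wx":0,"wy":0,"wz":0,"gripper":0},
    {"dx":0,"dy":0,"dz":-0.015,"wx":0,"wy":0,"wz":0,"gripper":0},
    {"dx":0,"dy":0,"dz":-0.012,"wx":0,"wy":0,"wz":0,"gripper":0},
    {"dx":0,"dy":0,"dz":-0.01,"wx":0,"wy":0,"wz":0,"gripper":0},
    {"dx":0,"dy":0,"dz":-0.008,"wx":0,"wy":0,"wz":0,"gripper":0},
  ],
)

```text
t: 24.02
tool_pos: [0.607, 0.2315, 0.2995]
tool_rot: [179.8, -0.4, 83.1]
force: [9.0, 7.0, -27.4]
opening: 0.0251
```

```bash
python3 go.py .607 .2315 .30 82.8
```

```text
t 24.02 pos [0.607  0.2315 0.2995] rot [179.8  -0.4  83.1] open 0.0251 F [  9.    7.  -27.4] q7 -49.0
shares [-0.     -0.0001 -0.0013] dist 0.001
turn [ 0.0006 -0.0012  0.0009]
shares in final frame [-0.     -0.0001 -0.0013]
```

Emit:
apply_moves(
  deltas=[
    {"dx":0,"dy":0,"dz":-0.004,"wx":0,"wy":0,"wz":0,"gripper":0},
    {"dx":0,"dy":0,"dz":-0.004,"wx":0,"wy":0,"wz":0,"gripper":0},
    {"dx":0,"dy":0,"dz":-0.004,"wx":0,"wy":0,"wz":0,"gripper":0},
  ],
)

```text
t: 24.27
tool_pos: [0.6073, 0.2317, 0.2993]
tool_rot: [180.0, -0.4, 83.1]
force: [5.2, 3.8, -15.7]
opening: 0.0256
```

```bash
python3 go.py; python3 -c "
from h import *
s=manip.grab_frame('scene'); t=manip.grab_frame('top')
a=cv2.resize(s[100:250,300:500],(600,450),interpolation=cv2.INTER_CUBIC)
cv2.imwrite('pics/f.png',a)"; python3 go.py
```

```text
t 24.27 pos [0.6073 0.2317 0.2993] rot [180.   -0.4  83.1] open 0.0256 F [  5.2   3.8 -15.7] q7 -49.0
t 24.37 pos [0.6073 0.2317 0.2993] rot [180.   -0.4  83.1] open 0.0257 F [  4.5   3.8 -15.1] q7 -49.0
```

View pics/f.png

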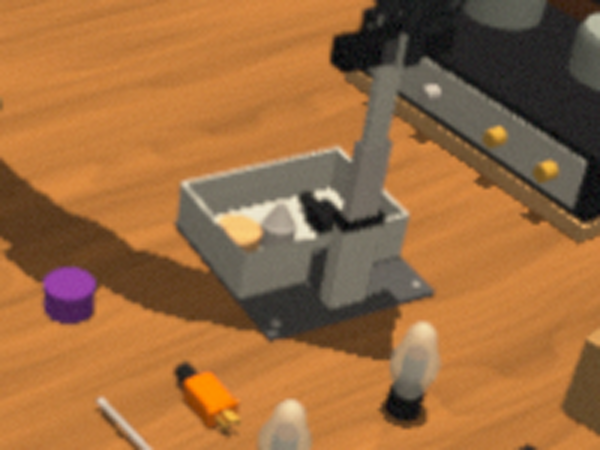

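The final picture shows both tubes drawn out and gripped, with the foot (240,232), spike (280,222) and plug (318,210) in the tray. The hold is steady, so I'm handing in.

```bash
python3 -c "
from bench import manip
print(manip.job_done())"
```

```text
the job is handed in; nothing more can be done
None
```

The caddy is packed and the handle is fully out: I put the steel spike foot, the pale small wooden foot and the black plug in the tray with the handle down. Then I gripped the crossbar across its middle over the button and pulled it straight up to the second stop. I handed the job in at about 24.4 s, still holding it there.

**Last checks:**
- **Handle height:** the tool rose about 160 mm (0.139 to 0.299 m). At the top the pull jumped to about 27 N, which is the hard end. It was handed in holding steady at about 15 N.
- **Button:** there was no direct reading of its travel. The finger opening was 25.6 mm, and openings have read about 1–1.5 mm low on the plug and foot. That puts the grip at about 27 mm, so the button is in, and the handle slid freely past both stops.
- **Contents and look-alikes:** the last picture shows all three parts in the tray, with the purple foot and orange plug still on the bench. Only part of the bench is in that picture; the larger wooden foot and some other items are outside it.

**Disagreements:** the wrist-camera detections were up to about 13 mm off while the arm was still settling. The handle also lay about 5–8 mm further along y than my first estimate. I corrected for both before gripping.

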